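# Move a drive set to a new cage, keeping its bay order

### The job

The old storage unit has failed: move its four drives from the four single docks into the new four-bay cage, one drive to a bay, so that the set keeps its bay order. In the old unit bay one is the dock furthest to the robot's left (the robot looking out over the table) and bay four the rightmost; in the new cage bay one is the bay beside the black power block, wherever that is, and bay four is furthest from it. Set each drive down gently, upright on its long edge between the rails of its bay and lengthwise along it, never dropped, and let go.

Things in the scene. Friction and masses are not known exactly. Their poses are not given: they have to be found in the camera images.
- hard_disk: bare metal 2.5-inch hard disk, silver with a round platter cover on one face and a green circuit board on the other: 100 long, 15 thick, 70 high (mm), about 0.2 kg. Stands upright on its long edge. Origin: centre of its underside; x along its length, y through its thickness, z up.
- slim_drive: slim black plastic drive with a grey panel on one face, the shortest and thinnest: 90 long, 12 thick, 64 high (mm), about 0.09 kg. Stands upright on its long edge. Origin: centre of its underside; x along its length, y through its thickness, z up.
- finned_drive: aluminium drive housing with cooling fins, notched along its top: 104 long, 14 thick, 58 high (mm), about 0.13 kg. Stands upright on its long edge. Origin: centre of its underside; x along its length, y through its thickness, z up.
- rugged_drive: the largest, a dark rubber-clad shockproof drive with grey end bumpers: 110 long, 18 thick, 76 high (mm), about 0.24 kg. Stands upright on its long edge. Origin: centre of its underside; x along its length, y through its thickness, z up.
- dock_a: the fixed dock where the hard disk starts: one of four identical grey docks, 56 mm apart in a straight row on a black tray (turned up to 0.3 rad); its place in the row varies. 134 x 52 x 16 mm: floor 6 mm thick, slot 126 mm long (x), 38 mm wide (y), rails 10 mm high. Origin: centre of its underside, 4 mm above the table; x away from the robot, y along the row to the robot's left.
- dock_b: the fixed dock where the slim drive starts: one of four identical grey docks, 56 mm apart in a straight row on a black tray (turned up to 0.3 rad); its place in the row varies. 134 x 52 x 16 mm: floor 6 mm thick, slot 126 mm long (x), 38 mm wide (y), rails 10 mm high. Origin: centre of its underside, 4 mm above the table; x away from the robot, y along the row to the robot's left.
- dock_c: the fixed dock where the finned drive starts: one of four identical grey docks, 56 mm apart in a straight row on a black tray (turned up to 0.3 rad); its place in the row varies. 134 x 52 x 16 mm: floor 6 mm thick, slot 126 mm long (x), 38 mm wide (y), rails 10 mm high. Origin: centre of its underside, 4 mm above the table; x away from the robot, y along the row to the robot's left.
- dock_d: the fixed dock where the rugged drive starts: one of four identical grey docks, 56 mm apart in a straight row on a black tray (turned up to 0.3 rad); its place in the row varies. 134 x 52 x 16 mm: floor 6 mm thick, slot 126 mm long (x), 38 mm wide (y), rails 10 mm high. Origin: centre of its underside, 4 mm above the table; x away from the robot, y along the row to the robot's left.
- cage: the new empty aluminium four-bay cage, fixed, 134 x 224 x 16 mm, beside the old unit, turned up to 0.3 rad. Bays at y = -84, -28, 28, 84 mm: each a slot 126 mm long (x), 38 mm wide (y), floor 6 mm above the origin, rails 10 mm high above it. Origin: centre of the underside, on the table; x away from the robot, y along the row to the robot's left.
- power_block: black power block with a round socket and grey vent ribs on top, 132 x 30 mm, 46 mm high, fixed against one end of the cage, at y = +128 or -128 mm of the cage: it marks which end has bay one (a low, 12 mm, aluminium end plate closes the other end). Origin: centre of its underside, on the table.
There are look-alikes about, which are no part of the job. Leave any pink or red look-alike of the dock_d alone.

How it is judged:
At the end, for the whole second after the job is handed in: Every drive is in the bay whose count from the power block equals its dock's count from the left (centre within 20 mm across, 25 mm along), underside within 4 mm of the bay floor, upright within 0.12 rad, lengthwise within 0.3 rad, at rest and released (((y of any of dock_b, dock_c, dock_d in the frame of dock_a below -0.14 m and horizontal distance between hard_disk and power_block between 0.024 and 0.064 m) or (y of any of dock_b, dock_c, dock_d in the frame of dock_a below -0.09 m and y of any of dock_b, dock_c, dock_d in the frame of dock_a above 0.03 m and horizontal distance between hard_disk and power_block between 0.08 and 0.12 m) or (y of any of dock_b, dock_c, dock_d in the frame of dock_a above 0.09 m and y of any of dock_b, dock_c, dock_d in the frame of dock_a below -0.03 m and horizontal distance between hard_disk and power_block between 0.136 and 0.176 m) or (y of any of dock_b, dock_c, dock_d in the frame of dock_a above 0.14 m and horizontal distance between hard_disk and power_block between 0.192 and 0.232 m)) and x of hard_disk in the frame of cage between -0.025 and 0.025 m and y of hard_disk in the frame of cage between -0.106 and 0.106 m and z of hard_disk in the frame of cage between 0.002 and 0.01 m and angle between each of hard_disk, slim_drive, finned_drive, rugged_drive's own z axis and vertical below 0.12 rad and angle between the x axis of each of hard_disk, slim_drive, finned_drive, rugged_drive and the x axis of cage, either way round below 0.3 rad and linear speed of each of hard_disk, slim_drive, finned_drive, rugged_drive below 0.02 m/s and angular speed of each of hard_disk, slim_drive, finned_drive, rugged_drive below 0.1 rad/s and contact force between each of hard_disk, slim_drive, finned_drive, rugged_drive and the fingers below 0.1 N and ((y of any of dock_a, dock_c, dock_d in the frame of dock_b below -0.14 m and horizontal distance between slim_drive and power_block between 0.024 and 0.064 m) or (y of any of dock_a, dock_c, dock_d in the frame of dock_b below -0.09 m and y of any of dock_a, dock_c, dock_d in the frame of dock_b above 0.03 m and horizontal distance between slim_drive and power_block between 0.08 and 0.12 m) or (y of any of dock_a, dock_c, dock_d in the frame of dock_b above 0.09 m and y of any of dock_a, dock_c, dock_d in the frame of dock_b below -0.03 m and horizontal distance between slim_drive and power_block between 0.136 and 0.176 m) or (y of any of dock_a, dock_c, dock_d in the frame of dock_b above 0.14 m and horizontal distance between slim_drive and power_block between 0.192 and 0.232 m)) and x of slim_drive in the frame of cage between -0.025 and 0.025 m and y of slim_drive in the frame of cage between -0.106 and 0.106 m and z of slim_drive in the frame of cage between 0.002 and 0.01 m and ((y of any of dock_a, dock_b, dock_d in the frame of dock_c below -0.14 m and horizontal distance between finned_drive and power_block between 0.024 and 0.064 m) or (y of any of dock_a, dock_b, dock_d in the frame of dock_c below -0.09 m and y of any of dock_a, dock_b, dock_d in the frame of dock_c above 0.03 m and horizontal distance between finned_drive and power_block between 0.08 and 0.12 m) or (y of any of dock_a, dock_b, dock_d in the frame of dock_c above 0.09 m and y of any of dock_a, dock_b, dock_d in the frame of dock_c below -0.03 m and horizontal distance between finned_drive and power_block between 0.136 and 0.176 m) or (y of any of dock_a, dock_b, dock_d in the frame of dock_c above 0.14 m and horizontal distance between finned_drive and power_block between 0.192 and 0.232 m)) and x of finned_drive in the frame of cage between -0.025 and 0.025 m and y of finned_drive in the frame of cage between -0.106 and 0.106 m and z of finned_drive in the frame of cage between 0.002 and 0.01 m and ((y of any of dock_a, dock_b, dock_c in the frame of dock_d below -0.14 m and horizontal distance between rugged_drive and power_block between 0.024 and 0.064 m) or (y of any of dock_a, dock_b, dock_c in the frame of dock_d below -0.09 m and y of any of dock_a, dock_b, dock_c in the frame of dock_d above 0.03 m and horizontal distance between rugged_drive and power_block between 0.08 and 0.12 m) or (y of any of dock_a, dock_b, dock_c in the frame of dock_d above 0.09 m and y of any of dock_a, dock_b, dock_c in the frame of dock_d below -0.03 m and horizontal distance between rugged_drive and power_block between 0.136 and 0.176 m) or (y of any of dock_a, dock_b, dock_c in the frame of dock_d above 0.14 m and horizontal distance between rugged_drive and power_block between 0.192 and 0.232 m)) and x of rugged_drive in the frame of cage between -0.025 and 0.025 m and y of rugged_drive in the frame of cage between -0.106 and 0.106 m and z of rugged_drive in the frame of cage between 0.002 and 0.01 m); the robot touches nothing.
It fails at once if the hard disk was dropped (moving over 0.5 m/s out of the fingers) or banged down (over 70 N against the cage) ((linear speed of hard_disk above 0.5 m/s and contact force between hard_disk and the fingers below 0.05 N) or contact force between hard_disk and cage above 70 N).
It fails at once if the slim drive was dropped (moving over 0.5 m/s out of the fingers) or banged down (over 70 N against the cage) ((linear speed of slim_drive above 0.5 m/s and contact force between slim_drive and the fingers below 0.05 N) or contact force between slim_drive and cage above 70 N).
It fails at once if the finned drive was dropped (moving over 0.5 m/s out of the fingers) or banged down (over 70 N against the cage) ((linear speed of finned_drive above 0.5 m/s and contact force between finned_drive and the fingers below 0.05 N) or contact force between finned_drive and cage above 70 N).
It fails at once if the rugged drive was dropped (moving over 0.5 m/s out of the fingers) or banged down (over 70 N against the cage) ((linear speed of rugged_drive above 0.5 m/s and contact force between rugged_drive and the fingers below 0.05 N) or contact force between rugged_drive and cage above 70 N).
It also fails if it takes over 120 s, if anything falls off the work surface, if the arm or the gripper's body presses on something with over 40 N, if the wrist force passes 120 N, or if a joint passes its speed limit or range.

### The arm

A 7-joint arm with a two-finger parallel gripper is mounted at the origin on the work surface. World frame = base frame: x ahead of the robot, y to its left, z up, the work surface at z = 0. Lengths are in m, angles in rad, forces in N, time in s.
With the tool pointing down it reaches from about 0.425 to 0.875 m from the base axis. Payload 4.7 kg.
Tool frame: the origin (TCP) lies at the very end of the fingers, on their centre line; the grasp point (between the pads) lies 19 mm behind it; z points along the fingers, y is the line along which they close (so a half turn about z gives the same grasp; the last joint's range is limited). The gripper opens to 87 mm and grips with 3 to 60 N. Pads are 19 mm wide; open, the fingers measure 117 mm over their backs; the gripper's body (75 mm by 190 mm) begins 51 mm behind the grasp point.
Start: joints at [1.271, 0.321, -0.07, 1.45, 0.023, 1.371, -0.057], TCP at [0.201, -0.618, 0.223] pointing down, gripper open.
Joint ranges: [-2.86, 2.86], [-0.3, 2.09], [-1.38, 1.24], [0.06, 2.45], [-1.56, 4.7], [0.09, 2.05], [-2.69, 2.69]. Speed limits (rad/s): [2.57, 2.57, 3.14, 3.14, 3.14, 3.14, 3.14].

### API

Orientations are given as a rotation vector (axis times angle).
In Python, from bench import ctrl, get_image, job gives the robot as it stands.
- The arm moves only by the shell command python3 -m crank 'ROWS' [FORCE]. ROWS is JSON, a list that holds one entry, the list of rows, each a list of 5 numbers: the shift along the tool's x, y, z in mm, then the turn about the tool's z in rad, then the closure, from -1 (fully open) to 1 (shut), so that 0 is half open. A call has 1 to 10 rows; each row shifts and turns the commanded pose from where the row before left it, along the tool's axes as they then stand; what a row does not reach is not made up. A row lasts 1/12 s, in which the tool goes at most 41.7 mm and 7.16 degrees, less where a joint would pass 70% of its speed; a pose out of reach is approached as far as the arm can. A call with a gripper value outside its range is refused whole. The fingers move at their own pace and stop on an object; FORCE is the grip in N (left out, the last holds). Time passes only in rows, so rows that do not move let the fingers close. It gives the time, the measured TCP pose, the force, the opening and the grip force at its end, in the units of the state.
- ctrl.get_state(): the state, without advancing time (a new reading comes with each control period).
- get_image(name): name is "side" or "top" or "wrist"; returns a dict with "pixels" (420x560x3 uint8, red, green, blue), "fx", "fy", "cx", "cy" (pixels), "k1" (the pictures are not rectified: a ray, as slopes to the right and down, at radius r is drawn at 1 + k1 r^2 times it, then the intrinsics apply), "T" (4x4, takes a point from camera to world coordinates); the wrist camera has in their place "T_tool_cam" (4x4, takes a point from camera to tool coordinates, whose origin is the TCP and whose axes are the flange's). Camera axes: x right, y down, z forward; pixel columns grow to the right and rows downward; lengths in m; the calibration is good to about 2 mm. A picture is of the moment at which its call begins: read the wrist's pose just before it. There is no depth.
- job.close_job(): hands the job in; it is judged then, once.
The state is a dict: "time": time; "joint_positions": joint angles; "qd": joint speeds; "joint_torque": joint torques, N m; "position": TCP position; "tool_rot": TCP orientation; "ft_force": force on the tool from outside, world axes, zero at the start; "torque": the same for the moment, N m; "grip_width": opening from 0.0 (shut) to 1.0 (fully open); "grip_force": force on a finger pad.
Only numpy, scipy, OpenCV 4.12 (cv2) and the standard library are available. Lean on these libraries where they do the work, as an engineer would, in place of code of your own. Each camera call takes 0.05 s, during which the arm holds its last target. There are 200 camera calls.

## Working session

There is one attempt and no reset: what is moved stays moved. The work goes in short steps, Python scripts to look and compute and a shell command to move; the robot and the scene stay as the last step left them, time stands still between calls to the robot, and variables do not carry over. Pictures are saved under pics/ and viewed, at most 14 in all, crops included, and the job is handed in when it is done.

```bash
ls; mkdir -p pics
python3 - <<'E'
from bench import ctrl,get_image
import cv2
s=ctrl.get_state();print({k:(v if not hasattr(v,'round') else v) for k,v in s.items()})
for n in("top","side"):
    d=get_image(n);cv2.imwrite(f"pics/{n}0.png",d["pixels"][:,:,::-1])
    print(n,d["fx"],d["fy"],d["cx"],d["cy"],d["k1"],d["T"])
E
```

```text
pics
{'time': 0.0, 'joint_positions': array([ 1.27110611,  0.32179988, -0.07008784,  1.45169505,  0.02260994,
        1.3707709 , -0.05690819]), 'qd': array([-0.00074147, -0.00013794,  0.00111635,  0.00184242,  0.00128659,
        0.00100411, -0.00110463]), 'joint_torque': array([ 1.05340557e-04, -4.91294754e+01, -4.03674496e-01, -3.12539327e+01,
       -6.38073147e-02,  4.36451565e-02,  1.62130386e-04]), 'position': array([ 0.20041291, -0.61774988,  0.22146648]), 'tool_rot': array([-3.10117764e+00, -4.90635818e-01,  6.28102127e-04]), 'ft_force': array([ 0.18874966, -0.02841301, -0.06876385]), 'torque': array([-0.02358712,  0.02379788,  0.04282704]), 'grip_force': 0.0, 'grip_width': 0.9979245660024292}
top 404.971169816385 404.971169816385 285.05945717734403 205.17650120163674 -0.07798026616118264 [[ 0.04546877 -0.97481674  0.21832298  0.18331163]
 [-0.99895743 -0.04347696  0.01392113 -0.05799651]
 [-0.00407853 -0.21872834 -0.97577727  1.00743872]
 [ 0.          0.          0.          1.        ]]
side 449.4460534659618 449.4460534659618 271.5335436977766 212.8209795980444 -0.069280398989687 [[ 0.99783876 -0.04841038  0.04443254  0.37262183]
 [-0.06434063 -0.58248299  0.81029244 -1.00144172]
 [-0.01334537 -0.81140002 -0.58433886  0.75422234]
 [ 0.          0.          0.          1.        ]]
```

View pics/top0.png

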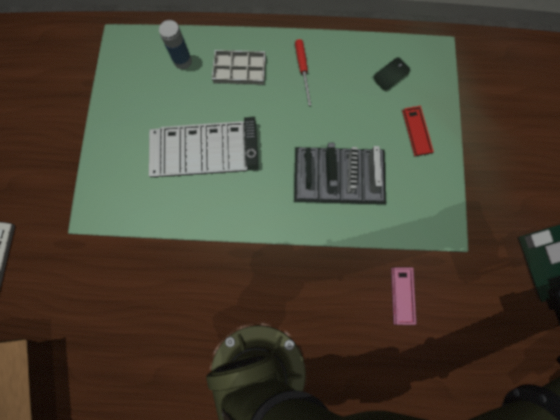

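View pics/side0.png

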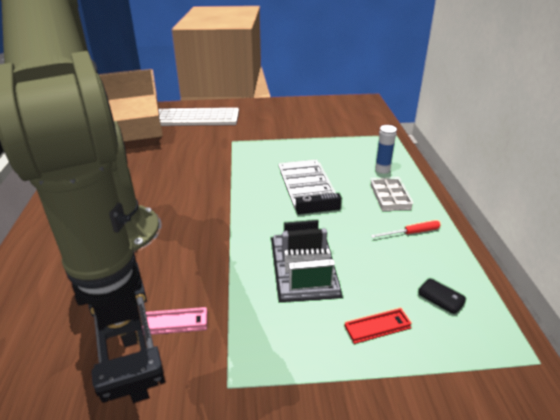

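The top view shows the docks at about (295–386, 147–203), with the finned drive third and the hard disk fourth. The cage is at (150–245, 122–176), with the power block at its right end (251, 145). I'll zoom in for detail.

Run:
```python
import cv2,numpy as np
a=cv2.imread("pics/top0.png")
c1=cv2.resize(a[112:182,143:263],None,fx=6.4,fy=6.4,interpolation=cv2.INTER_CUBIC)[:, :780]
c2=cv2.resize(a[138:210,285:395],None,fx=7,fy=7,interpolation=cv2.INTER_CUBIC)
cv2.imwrite("pics/c1.png",c1);cv2.imwrite("pics/c2.png",np.clip(c2*1.6,0,255).astype('uint8'))
```

```text
(no output)
```

View pics/c1.png

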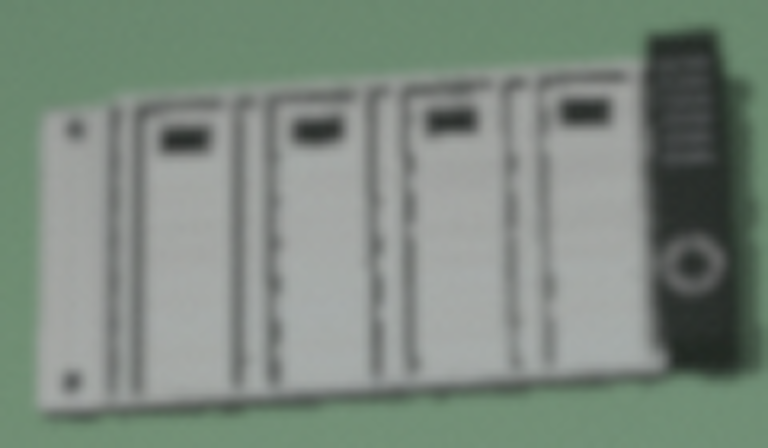

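View pics/c2.png

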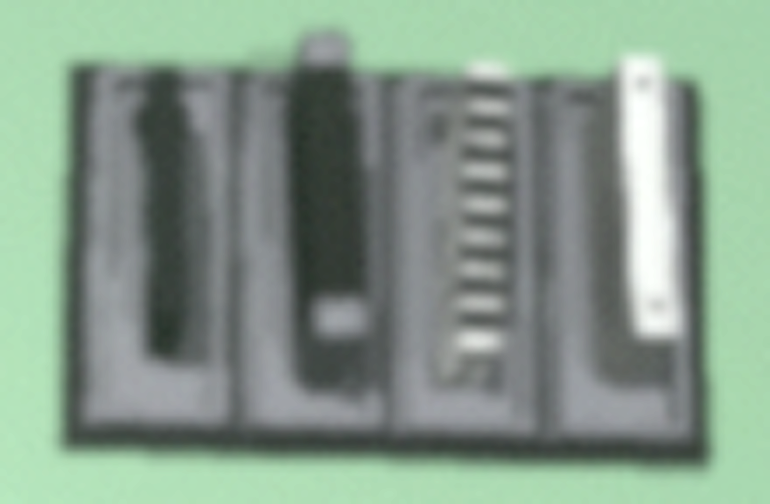

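The dock order from the left is slim, rugged, finned, hard disk. The block is at the cage's right end, so slim goes to y=-84, rugged to -28, finned to +28 and the hard disk to +84.

```bash
cat > vis.py <<'E'
import numpy as np,cv2
from scipy.spatial.transform import Rotation as R
from bench import ctrl,get_image
def ground(d,T,uv,z):
    K=np.array([[d["fx"],0,d["cx"]],[0,d["fy"],d["cy"]],[0,0,1.]])
    p=cv2.undistortPoints(np.float64(uv).reshape(-1,1,2),K,np.array([d["k1"],0,0,0.]))[:,0]
    r=np.c_[p,np.ones(len(p))]@T[:3,:3].T
    return T[:3,3]+r*((z-T[2,3])/r[:,2])[:,None]
def tool():
    s=ctrl.get_state();M=np.eye(4);M[:3,:3]=R.from_rotvec(s["tool_rot"]).as_matrix();M[:3,3]=s["position"];return M
def wrist(name):
    M=tool();d=get_image("wrist");cv2.imwrite(f"pics/{name}.png",d["pixels"][:,:,::-1]);T=M@d["T_tool_cam"]
    np.savez(f"pics/{name}.npz",T=T,**{k:d[k] for k in("fx","fy","cx","cy","k1")});return d,T
def load(name):
    d=np.load(f"pics/{name}.npz");return d,d["T"]
def yawtool():
    M=tool();return np.arctan2(M[1,0],M[0,0])
def go(target,yaw):  # shift in current tool axes (mm), turn about tool z
    M=tool();print("shift mm",np.round(M[:3,:3].T@(np.array(target)-M[:3,3])*1e3,1),"turn",round(-(yaw-yawtool()),3))
E
python3 - <<'E'
from vis import *
d=get_image("top");T=d["T"];np.set_printoptions(precision=4,suppress=True)
c2=lambda a:np.array(a)/7+[285,138]
c1=lambda a:np.array(a)/6.4+[143,112]
t=ground(d,T,c2([(75,65),(695,75),(705,462),(65,445)]),.006);print("tray",t[:,:2].tolist(),t.mean(0))
for n,z,a in(("slim",.074,[(165,75),(163,350)]),("rug",.086,[(325,40),(341,330)]),("fin",.068,[(487,68),(478,350)]),("hdd",.080,[(640,58),(657,335)])):
    p=ground(d,T,c2(a),z);v=p[0]-p[1];print(n,p.mean(0)[:2],"len",np.linalg.norm(v),"yaw",np.arctan2(v[1],v[0]))
p=ground(d,T,c1([(186,139),(318,130),(452,120),(585,111)]),.006);print("labels",p[:,:2]);v=p[0]-p[3];print("cage yaw",np.arctan2(-v[0],v[1]))
p=ground(d,T,c1([(75,129),(71,381)]),.012);v=p[0]-p[1];print("screws",p[:,:2],"yaw",np.arctan2(v[1],v[0]))
p=ground(d,T,c1([(115,97),(112,402),(640,375)]),.012);print("corners",p[:,:2])
E
```

```text
tray [[0.5640358689581035, -0.06454830493288205], [0.5710436565460697, -0.2975237221854973], [0.4218590034571699, -0.29954934997785493], [0.4177914392257067, -0.06668692170905917]] [ 0.4937 -0.1821  0.006 ]
slim [ 0.4862 -0.0969] len 0.09934985123272241 yaw 0.02512438444728336
rug [ 0.4949 -0.1537] len 0.10400330407768352 yaw 0.07063453433555505
fin [ 0.4946 -0.2078] len 0.10299951674740807 yaw -0.024631976958216548
hdd [ 0.4978 -0.2632] len 0.10000818971895555 yaw 0.05085159814053453
labels [[0.589  0.2661]
 [0.595  0.211 ]
 [0.6015 0.1553]
 [0.6077 0.1002]]
cage yaw 0.11244954022017081
screws [[0.5894 0.3115]
 [0.4802 0.2996]] yaw 0.10808875617742869
corners [[0.6042 0.2963]
 [0.4721 0.2817]
 [0.4923 0.0685]]
```

```bash
python3 -c "
from vis import *
go([.47,-.18,.30],.03)"
```

```text
shift mm [ 391.5 -333.4  -77.8] turn 0.284
```

```bash
python3 -m crank '[[[25,-21,-8,0,0],[25,-21,-8,0,0],[25,-21,-8,0,0],[25,-21,-8,0,0],[25,-21,-8,0,0],[25,-21,-8,0,0],[25,-21,-8,0,0],[25,-21,-8,0,0],[25,-21,-8,0,0],[25,-21,-6,0,0]]]'
python3 -m crank '[[[25,-21,0,0,0],[25,-21,0,0,0],[25,-21,0,0,0],[25,-21,0,0,0],[25,-21,0,0,0],[16,-18,0,0,0],[0,0,0,0.1,0],[0,0,0,0.1,0],[0,0,0,0.084,0],[0,0,0,0,0]]]'
python3 -c "
from vis import *
go([.47,-.18,.30],.03);wrist('w1')"
```

```text
time: 0.98
position: [0.3742, -0.3399, 0.3011]
tool_rot: [3.102, 0.491, 0.0]
ft_force: [0.8, -2.1, 0.3]
grip_width: 0.503
grip_force: 0.0
time: 1.82
position: [0.4696, -0.1806, 0.3003]
tool_rot: [-3.141, -0.044, 0.001]
ft_force: [0.2, 0.6, 0.7]
grip_width: 0.5
grip_force: 0.0
shift mm [ 0.4 -0.6  0.3] turn -0.002
```

View pics/w1.png

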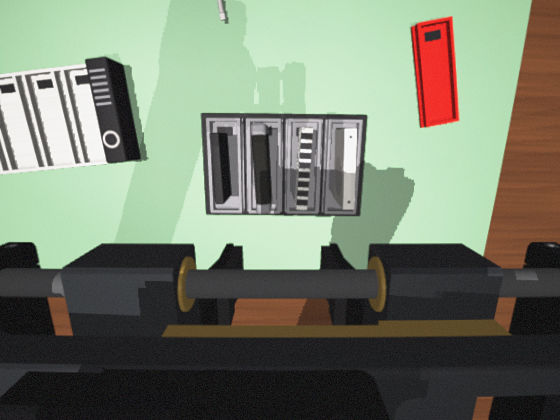

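The wrist view shows the tray at (202–367, 113–216), with the drives at columns of about 222, 262, 303 and 347. I'll zoom in on it.

Run:
```python
import cv2
a=cv2.imread("pics/w1.png")[105:223,195:375]
cv2.imwrite("pics/w1c.png",cv2.resize(a,None,fx=4.4,fy=4.4,interpolation=cv2.INTER_CUBIC))
```

```text
(no output)
```

View pics/w1c.png

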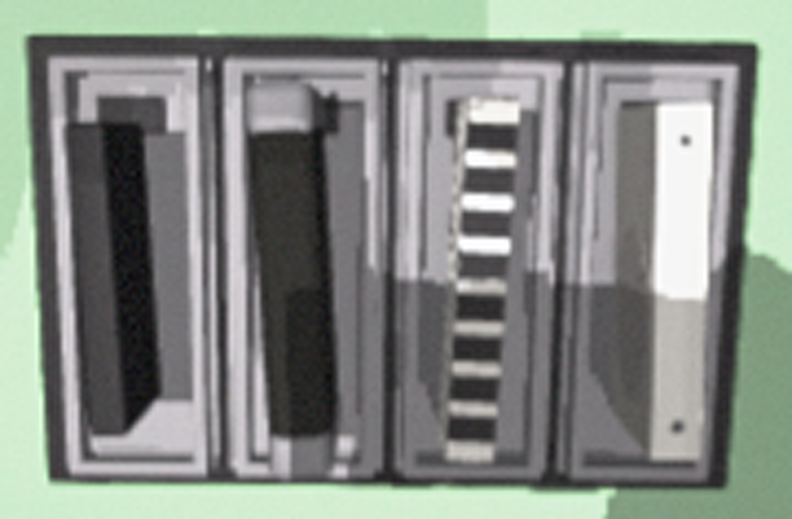

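```bash
cat > m.py <<'E'
from vis import *
d,T=load('w1');c=lambda a:np.array(a)/4.4+[195,105]
np.set_printoptions(precision=4,suppress=True);print(T[:3,3])
for n,z,a in(("slim",.074,[(87,124),(106,435)]),("rug",.086,[(284,85),(303,475)]),("fin",.068,[(491,98),(471,460)]),("hdd",.080,[(685,103),(675,460)])):
    p=ground(d,T,c(a),z);v=p[0]-p[1];print(n,p.mean(0)[:2],"len",np.linalg.norm(v),"yaw",np.arctan2(v[1],v[0]))
t=ground(d,T,c([(28,38),(755,45),(722,485),(52,478)]),.004);print(t[:,:2],t.mean(0))
E
python3 m.py; python3 -c "
from vis import *
go([.485,-.098,.15],.03)"
```

```text
[ 0.5385 -0.1783  0.4633]
slim [ 0.4948 -0.0989] len 0.08838040841543135 yaw 0.03713660526980724
rug [ 0.4967 -0.1559] len 0.10744503827581835 yaw 0.06004603795689723
fin [ 0.4967 -0.2089] len 0.10445542065790785 yaw -0.010679284208879142
hdd [ 0.4989 -0.2641] len 0.10006275980118515 yaw 0.05252619927796757
[[ 0.5655 -0.0642]
 [ 0.5697 -0.2992]
 [ 0.4226 -0.3015]
 [ 0.4189 -0.0672]] [ 0.4942 -0.183   0.004 ]
shift mm [ 18.1 -82.2 150.3] turn 0.002
```

```bash
python3 -m crank '[[[7,-20,15,-0.005,0.1],[7,-20,15,0,0.1],[7,-20,15,0,0.1],[7,-20,15,0,0.1],[0,0,35,0,0.1],[0,0,35,0,0.1],[0,0,35,0,0.1],[0,0,30,0,0.1],[0,0,0,0,0.1]]]' 30
python3 -c "
from vis import *
go([.4948,-.0989,.035],.037);wrist('w2')"
```

```text
time: 2.62
position: [0.49, -0.0992, 0.0996]
tool_rot: [-3.137, -0.058, 0.017]
ft_force: [-1.2, -0.8, -0.5]
grip_width: 0.451
grip_force: 0.0
shift mm [ 5.5  0.1 64.6] turn 0.0
```

View pics/w2.png

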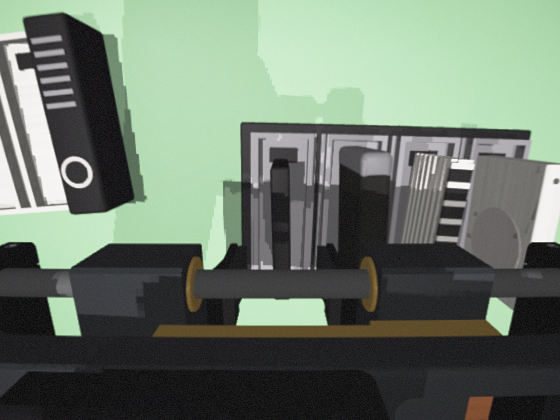

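The slim drive at column 281 is centred between the fingers, whose midpoint is about 282. I'll descend and close.

```bash
python3 -m crank '[[[5,0,25,0,0.1],[0,0,25,0,0.1],[0,0,14,0,0.1],[0,0,0,0,0.1],[0,0,0,0,1],[0,0,0,0,1],[0,0,0,0,1],[0,0,0,0,1],[0,0,0,0,1],[0,0,0,0,1]]]' 30
python3 -m crank '[[[0,0,-10,0,1],[0,0,-20,0,1],[0,0,-30,0,1],[0,0,-30,0,1],[0,0,-30,0,1],[0,0,-10,0,1],[0,0,0,0,1]]]'
python3 - <<'E'
from vis import *
C=np.array([.550,.178]);y=.11
for n,b,g in(("slim",-.080,None),("rug",-.028,None),("fin",.028,None),("hdd",.084,None)):
    p=C+b*np.array([-np.sin(y),np.cos(y)]);print(n,p)
    if n=="slim": go([*p,.17],y)
E
```

```text
time: 3.5
position: [0.5007, -0.1, 0.0425]
tool_rot: [3.14, 0.055, 0.002]
ft_force: [-0.8, 0.9, 4.1]
grip_width: 0.138
grip_force: 30.0
time: 4.08
position: [0.502, -0.1001, 0.1749]
tool_rot: [3.139, 0.055, 0.009]
ft_force: [0.9, 0.4, -0.1]
grip_width: 0.135
grip_force: 30.0
slim [0.55878226 0.09848351]
shift mm [  63.6 -196.5    4.8] turn -0.075
rug [0.55307379 0.15016923]
fin [0.54692621 0.20583077]
hdd [0.54077862 0.26149231]
```

```bash
python3 -m crank '[[[7,-20,0,0,1],[9,-25,0,0,1],[9,-25,0,0,1],[9,-25,0,0,1],[9,-25,0,0,1],[9,-25,0,0,1],[9,-25,0,0,1],[7,-25,0,0,1],[0,0,0,-0.075,1],[0,0,0,0,1]]]'
python3 -c "
from vis import *
go([.5648,.0992,.0385],.11);wrist('w3')"
```

```text
time: 4.92
position: [0.5598, 0.0998, 0.1694]
tool_rot: [-3.135, -0.182, 0.006]
ft_force: [-0.8, 0.1, -0.7]
grip_width: 0.136
grip_force: 30.0
shift mm [  5.4   1.3 130.9] turn 0.006
```

View pics/w3.png

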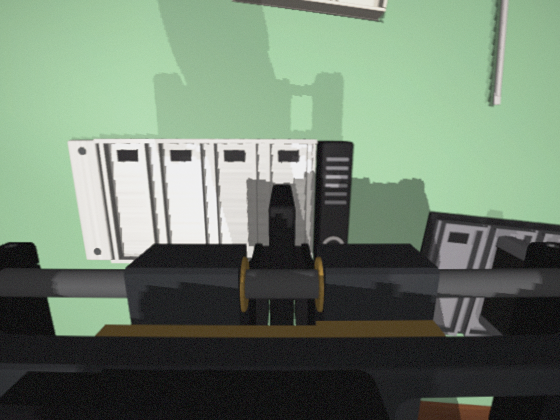

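Bay labels are at (128, 156), (181, 156), (235, 156) and (289, 156), end-plate screws at (82, 151) and (97, 251), and the block's top right corner at (353, 142).

Run:
```python
from vis import *
d,T=load('w3');p=ground(d,T,[(128,156),(181,156),(235,156),(289,156)],.006);print(p[:,:2],p.mean(0));v=p[0]-p[3];print(np.arctan2(-v[0],v[1]))
q=ground(d,T,[(82,151),(97,251)],.012);print(q[:,:2])
b=ground(d,T,[(319,142),(353,142)],.046);print(b[:,:2])
y=.115;u=np.array([np.cos(y),np.sin(y)])
print((p.mean(0)[:2]-.0485*u), q.mean(0)[:2])
```

```text
[[0.58897365 0.26540513]
 [0.5951238  0.20976649]
 [0.60144    0.15363727]
 [0.60783597 0.09777618]] [0.59834335 0.18164627 0.006     ]
0.11205293116357533
[[0.58961856 0.31035878]
 [0.48044324 0.29878132]]
[[0.62591065 0.07360543]
 [0.62950602 0.04303264]]
[0.55016371 0.17608105] [0.5350309  0.30457005]
```

```bash
python3 -m crank '[[[5,2,20,0,1],[0,0,25,0,1],[0,0,25,0,1],[0,0,20,0,1],[0,0,15,0,1],[0,0,10,0,1],[0,0,5,0,1],[0,0,0,0,1],[0,0,0,0,1]]]'
python3 -c "
from vis import *
go([.565,.098,.0385],.112)"
```

```text
time: 5.72
position: [0.5667, 0.0956, 0.0519]
tool_rot: [3.137, 0.171, 0.001]
ft_force: [0.1, -0.0, -0.1]
grip_width: 0.136
grip_force: 30.0
shift mm [-1.4 -2.5 13.3] turn -0.003
```

```bash
python3 -m crank '[[[-1,-4,5,0,1],[0,0,4,0,1],[0,0,2,0,1],[0,0,1,0,1],[0,0,0,0,1],[0,0,0,0,1]]]'
python3 -c "
from vis import *
go([.565,.098,.0385],.112)"
```

```text
time: 6.22
position: [0.565, 0.0998, 0.0396]
tool_rot: [3.137, 0.172, 0.0]
ft_force: [0.5, 0.7, -1.5]
grip_width: 0.133
grip_force: 30.0
shift mm [-0.2  1.8  1.1] turn -0.002
```

```bash
python3 -m crank '[[[0,0,1,0,1],[0,0,0,0,1],[0,0,0.5,0,1],[0,0,0,0,1],[0,0,0,0,1]]]'
python3 -m crank '[[[0,0,0,0,0.6],[0,0,0,0,0.5],[0,0,0,0,0.42],[0,0,0,0,0.42],[0,0,-8,0,0.42],[0,0,-20,0,0.42],[0,0,-30,0,0.42],[0,0,-30,0,0.42],[0,0,-30,0,0.42],[0,0,0,0,0.1]]]'
python3 -c "
from vis import *
wrist('w4');go([.4967,-.1559,.15],.06)"
```

```text
time: 6.63
position: [0.5652, 0.0999, 0.0386]
tool_rot: [3.137, 0.172, 0.001]
ft_force: [-1.4, -0.9, 3.8]
grip_width: 0.136
grip_force: 30.0
time: 7.47
position: [0.5688, 0.1013, 0.163]
tool_rot: [-3.136, -0.173, -0.017]
ft_force: [0.7, 0.6, -0.2]
grip_width: 0.316
grip_force: 0.0
shift mm [-98.5 247.3   9.6] turn 0.05
```

View pics/w4.png

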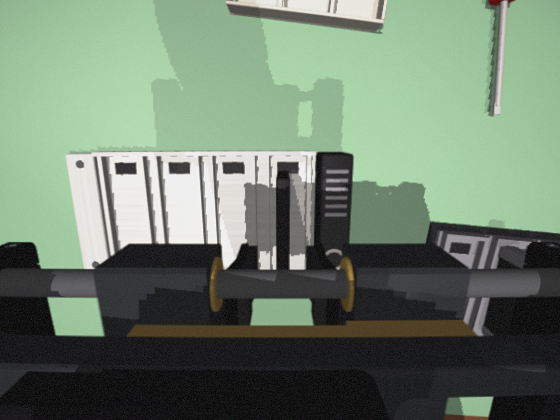

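Slim stands upright in bay one at column 283. Next is the rugged drive.

```bash
python3 -m crank '[[[-7,18,0,0,0.1],[-10,26,0,0,0.1],[-11,28,0,0,0.1],[-11,28,0,0,0.1],[-11,28,0,0,0.1],[-11,28,0,0,0.1],[-11,28,0,0,0.1],[-11,28,0,0,0.1],[-9,20,0,0,0.1],[-6,15,0,0.05,0.1]]]'
python3 -m crank '[[[0,0,20,0,0.1],[0,0,20,0,0.1],[0,0,0,0,0.1]]]'
python3 -c "
from vis import *
go([.4967,-.1559,.036],.06)"
```

```text
time: 8.35
position: [0.4928, -0.1589, 0.1551]
tool_rot: [3.14, 0.087, -0.003]
ft_force: [0.3, -0.3, 0.5]
grip_width: 0.454
grip_force: 0.0
time: 8.6
position: [0.4916, -0.1554, 0.1121]
tool_rot: [-3.137, -0.091, 0.01]
ft_force: [-1.4, 1.6, 0.3]
grip_width: 0.449
grip_force: 0.0
shift mm [ 5.6  1.1 76. ] turn -0.002
```

```bash
python3 -m crank '[[[5,1,20,0,0.1],[0,0,25,0,0.1],[0,0,20,0,0.1],[0,0,8,0,0.1],[0,0,0,0,0.1],[0,0,0,0,1],[0,0,0,0,1],[0,0,0,0,1],[0,0,0,0,1],[0,0,0,0,1]]]' 35
python3 -m crank '[[[0,0,-8,0,1],[0,0,-20,0,1],[0,0,-30,0,1],[0,0,-30,0,1],[0,0,-30,0,1],[0,0,-10,0,1],[0,0,0,0,1]]]'
python3 -c "
from vis import *
go([.5531,.149,.17],.112)"
```

```text
time: 9.43
position: [0.5005, -0.157, 0.0442]
tool_rot: [3.14, 0.094, 0.003]
ft_force: [0.4, 1.3, 2.8]
grip_width: 0.2
grip_force: 35.0
time: 10.02
position: [0.5013, -0.1577, 0.1738]
tool_rot: [3.137, 0.093, 0.008]
ft_force: [0.8, 0.2, -4.0]
grip_width: 0.201
grip_force: 35.0
shift mm [  69.9 -303.1    3.2] turn -0.052
```

```bash
python3 -m crank '[[[4,-15,0,0,1],[6,-25,0,0,1],[8,-33,0,0,1],[8,-33,0,0,1],[8,-33,0,0,1],[8,-33,0,0,1],[8,-33,0,0,1],[8,-33,0,0,1],[8,-33,0,0,1],[6,-25,0,0,1]]]'
python3 -m crank '[[[2,-7,0,0,1],[0,0,0,-0.05,1],[0,0,15,0,1],[0,0,20,0,1],[0,0,20,0,1],[0,0,10,0,1],[0,0,0,0,1],[0,0,0,0,1]]]'
python3 -c "
from vis import *
go([.557,.1496,.0402],.112)"
```

```text
time: 10.85
position: [0.5522, 0.1457, 0.1684]
tool_rot: [-3.139, -0.098, 0.006]
ft_force: [0.4, 0.4, -2.2]
grip_width: 0.205
grip_force: 35.0
time: 11.52
position: [0.5546, 0.1493, 0.1048]
tool_rot: [3.137, 0.172, -0.004]
ft_force: [0.1, -0.4, -2.0]
grip_width: 0.206
grip_force: 35.0
shift mm [ 2.6 -0.  64.6] turn -0.002
```

```bash
python3 -m crank '[[[2,0,15,0,1],[0,0,15,0,1],[0,0,12,0,1],[0,0,8,0,1],[0,0,5,0,1],[0,0,3,0,1],[0,0,0,0,1],[0,0,0,0,1]]]'
python3 -c "
from vis import *
go([.557,.1496,.0402],.112)"
```

```text
time: 12.18
position: [0.5577, 0.1503, 0.0484]
tool_rot: [-3.137, -0.173, -0.001]
ft_force: [-0.3, 0.1, -2.5]
grip_width: 0.204
grip_force: 35.0
shift mm [-0.8  0.6  8.2] turn -0.002
```

```bash
python3 -m crank '[[[0,0,4,0,1],[0,0,2,0,1],[0,0,1,0,1],[0,0,1,0,1],[0,0,0,0,1],[0,0,0,0,1]]]'
python3 -c "
from vis import *
go([.557,.1496,.0402],.112)"
```

```text
time: 12.68
position: [0.5575, 0.1501, 0.0403]
tool_rot: [3.137, 0.172, 0.0]
ft_force: [-1.1, 1.0, -2.4]
grip_width: 0.209
grip_force: 35.0
shift mm [-0.6  0.4  0.1] turn -0.002
```

```bash
python3 -m crank '[[[0,0,0.7,0,1],[0,0,0,0,1],[0,0,0,0,1],[0,0,0,0,1]]]'; python3 -m crank '[[[0,0,0.7,0,1],[0,0,0,0,1],[0,0,0,0,1],[0,0,0,0,1]]]'
```

```text
time: 13.02
position: [0.5575, 0.1501, 0.0402]
tool_rot: [3.136, 0.172, 0.0]
ft_force: [-3.5, -0.9, 4.8]
grip_width: 0.207
grip_force: 35.0
time: 13.35
position: [0.5575, 0.1501, 0.0402]
tool_rot: [3.136, 0.172, 0.0]
ft_force: [-5.9, -1.6, 10.1]
grip_width: 0.203
grip_force: 35.0
```

```bash
python3 -m crank '[[[0,0,0,0,0.4],[0,0,0,0,0.2],[0,0,0,0,0.2],[0,0,0,0,0.2],[0,0,-10,0,0.2],[0,0,-20,0,0.2],[0,0,-30,0,0.2],[0,0,-30,0,0.2],[0,0,-30,0,0.1],[0,0,0,0,0.1]]]'
python3 -c "
from vis import *
go([.4967,-.2089,.16],-.011)"
```

```text
time: 14.18
position: [0.5611, 0.1518, 0.1657]
tool_rot: [-3.135, -0.173, -0.017]
ft_force: [1.8, 0.7, 0.8]
grip_width: 0.438
grip_force: 0.0
shift mm [-103.7  351.4    4.3] turn 0.121
```

```bash
python3 -m crank '[[[-5,20,0,0,0.1],[-9,30,0,0,0.1],[-11,38,0,0,0.1],[-11,38,0,0,0.1],[-11,38,0,0,0.1],[-11,38,0,0,0.1],[-11,38,0,0,0.1],[-11,38,0,0,0.1],[-11,38,0,0,0.1],[-8,25,0,0,0.1]]]'
python3 -m crank '[[[-3,10,0,0,0.1],[0,0,0,0.06,0.1],[0,0,0,0.06,0.1],[0,0,20,0,0.1],[0,0,20,0,0.1],[0,0,10,0,0.1],[0,0,0,0,0.1]]]'
python3 -c "
from vis import *
go([.4967,-.2089,.031],-.011);wrist('w5')"
```

```text
time: 15.02
position: [0.495, -0.2044, 0.159]
tool_rot: [3.135, 0.166, -0.0]
ft_force: [-0.6, -0.6, -1.2]
grip_width: 0.449
grip_force: 0.0
time: 15.6
position: [0.493, -0.2084, 0.1064]
tool_rot: [-3.139, 0.014, 0.006]
ft_force: [-0.8, -0.3, -0.1]
grip_width: 0.45
grip_force: 0.0
shift mm [ 4.   0.7 75.3] turn 0.002
```

View pics/w5.png

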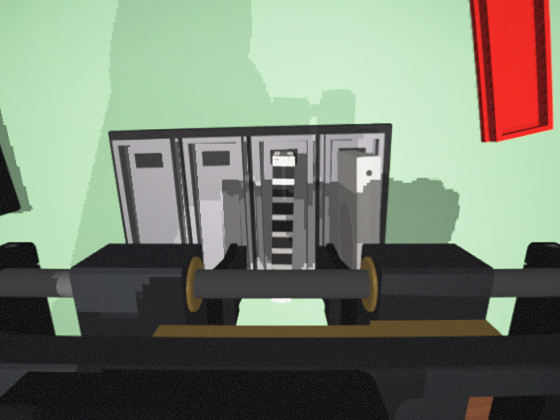

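```bash
python3 -m crank '[[[2,0,20,0,0.1],[0,0,25,0,0.1],[0,0,18,0,0.1],[0,0,8,0,0.1],[0,0,5,0,0.1],[0,0,0,0,0.1],[0,0,0,0,0.1]]]' 30
python3 -c "
from vis import *
go([.4967,-.2089,.031],-.011)"
```

```text
time: 16.23
position: [0.4975, -0.2103, 0.0338]
tool_rot: [3.141, -0.016, 0.003]
ft_force: [-0.7, 0.4, 0.2]
grip_width: 0.451
grip_force: 0.0
shift mm [-0.8 -1.4  2.8] turn 0.001
```

```bash
python3 -m crank '[[[0,-1,3,0,0.1],[0,0,0,0,0.1],[0,0,0,0,1],[0,0,0,0,1],[0,0,0,0,1],[0,0,0,0,1],[0,0,0,0,1]]]' 30
python3 -m crank '[[[0,0,-8,0,1],[0,0,-20,0,1],[0,0,-30,0,1],[0,0,-30,0,1],[0,0,-30,0,1],[0,0,-20,0,1],[0,0,0,0,1]]]'
python3 -c "
from vis import *
y=.112;p=np.array([.550,.177])+.028*np.array([-np.sin(y),np.cos(y)])+.001*np.array([np.cos(y),np.sin(y)]);print(p)
go([*p,.17],y)"
```

```text
time: 16.82
position: [0.4965, -0.2091, 0.0297]
tool_rot: [3.141, -0.016, 0.0]
ft_force: [0.3, -1.0, 0.6]
grip_width: 0.158
grip_force: 26.1
time: 17.4
position: [0.4994, -0.2099, 0.173]
tool_rot: [3.137, -0.016, 0.012]
ft_force: [0.9, -0.0, -0.1]
grip_width: 0.162
grip_force: 30.0
[0.54786429 0.20493633]
shift mm [  44.3 -415.4    1.6] turn -0.122
```

```bash
python3 -m crank '[[[2,-15,0,0,1],[3,-28,0,0,1],[4,-37,0,0,1],[4,-37,0,0,1],[4,-37,0,0,1],[4,-37,0,0,1],[4,-37,0,0,1],[4,-37,0,0,1],[4,-37,0,0,1],[4,-37,0,0,1]]]'
python3 -m crank '[[[3,-37,0,0,1],[2,-28,0,0,1],[1,-11,0,0,1],[0,0,0,-0.06,1],[0,0,0,-0.06,1],[0,0,20,0,1],[0,0,20,0,1],[0,0,15,0,1],[0,0,0,0,1],[0,0,0,0,1]]]'
python3 -c "
from vis import *
go([.5469,.2048,.0257],.112)"
```

```text
time: 18.23
position: [0.5362, 0.131, 0.1668]
tool_rot: [3.141, -0.016, -0.002]
ft_force: [1.0, 0.2, -2.3]
grip_width: 0.156
grip_force: 30.0
time: 19.07
position: [0.5428, 0.2045, 0.1114]
tool_rot: [3.136, 0.172, -0.005]
ft_force: [-0.2, 0.5, 0.8]
grip_width: 0.159
grip_force: 30.0
shift mm [ 4.3  0.1 85.7] turn -0.003
```

```bash
python3 -m crank '[[[3,0,15,0,1],[0,0,18,0,1],[0,0,16,0,1],[0,0,12,0,1],[0,0,8,0,1],[0,0,5,0,1],[0,0,3,0,1],[0,0,0,0,1],[0,0,0,0,1]]]'
python3 -c "
from vis import *
go([.5469,.2048,.0257],.112)"
```

```text
time: 19.82
position: [0.5472, 0.2061, 0.0362]
tool_rot: [-3.137, -0.173, -0.002]
ft_force: [-0.2, 0.0, -1.2]
grip_width: 0.157
grip_force: 30.0
shift mm [-0.4  1.3 10.5] turn -0.002
```

```bash
python3 -m crank '[[[0,1,5,0,1],[0,0,2,0,1],[0,0,1,0,1],[0,0,1,0,1],[0,0,1,0,1],[0,0,0,0,1],[0,0,0,0,1]]]'; python3 -m crank '[[[0,0,0.7,0,1],[0,0,0,0,1],[0,0,0,0,1],[0,0,0,0,1]]]'
```

```text
time: 20.4
position: [0.547, 0.2049, 0.0258]
tool_rot: [3.137, 0.172, 0.0]
ft_force: [-0.7, 0.1, -1.2]
grip_width: 0.161
grip_force: 30.0
time: 20.73
position: [0.5469, 0.205, 0.0258]
tool_rot: [3.136, 0.173, 0.0]
ft_force: [-2.3, -1.4, 4.9]
grip_width: 0.16
grip_force: 30.0
```

```bash
python3 -m crank '[[[0,0,0,0,0.4],[0,0,0,0,0.2],[0,0,0,0,0.2],[0,0,0,0,0.2],[0,0,-10,0,0.2],[0,0,-20,0,0.2],[0,0,-30,0,0.2],[0,0,-35,0,0.2],[0,0,-35,0,0.1],[0,0,0,0,0.1]]]'
python3 -c "
from vis import *
go([.4989,-.2641,.16],.052)"
```

```text
time: 21.57
position: [0.5507, 0.2074, 0.163]
tool_rot: [-3.134, -0.173, -0.019]
ft_force: [1.1, 0.6, 0.1]
grip_width: 0.439
grip_force: 0.0
shift mm [-103.4  462.9    0.8] turn 0.058
```

```bash
python3 -m crank '[[[-4,20,0,0,0.1],[-7,32,0,0,0.1],[-9,39,0,0,0.1],[-9,39,0,0,0.1],[-9,39,0,0,0.1],[-9,39,0,0,0.1],[-9,39,0,0,0.1],[-9,39,0,0,0.1],[-9,39,0,0,0.1],[-9,39,0,0,0.1]]]'
python3 -m crank '[[[-9,39,0,0,0.1],[-7,32,0,0,0.1],[-6,28,0,0,0.1],[0,0,0,0.06,0.1],[0,0,20,0,0.1],[0,0,20,0,0.1],[0,0,0,0,0.1],[0,0,0,0,0.1]]]'
python3 -c "
from vis import *
go([.4989,-.2641,.036],.052);wrist('w6')"
```

```text
time: 22.4
position: [0.5039, -0.1679, 0.1558]
tool_rot: [3.136, 0.173, 0.002]
ft_force: [-0.6, -0.5, -0.4]
grip_width: 0.449
grip_force: 0.0
time: 23.07
position: [0.4926, -0.2664, 0.1146]
tool_rot: [-3.139, -0.079, 0.002]
ft_force: [0.3, 0.3, 0.2]
grip_width: 0.453
grip_force: 0.0
shift mm [ 6.5 -1.8 78.6] turn -0.002
```

View pics/w6.png

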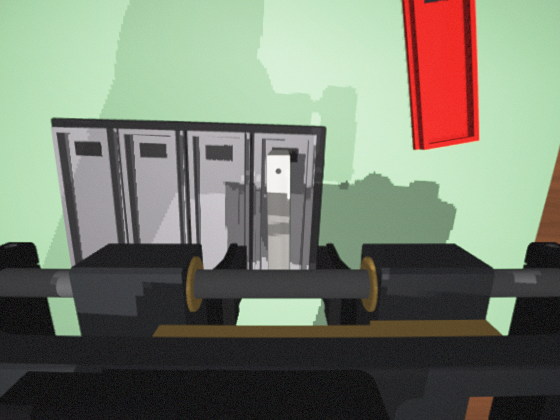

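The hard disk top at (278, 170) sits slightly left of the finger centre at 282, which matches the computed -2 mm.

```bash
python3 -m crank '[[[5,-2,20,0,0.1],[0,0,25,0,0.1],[0,0,18,0,0.1],[0,0,8,0,0.1],[0,0,3,0,0.1],[0,0,0,0,0.1],[0,0,0,0,0.1]]]' 35
python3 -m crank '[[[0,0,0,0,1],[0,0,0,0,1],[0,0,0,0,1],[0,0,0,0,1],[0,0,0,0,1]]]'
python3 -m crank '[[[0,0,-8,0,1],[0,0,-20,0,1],[0,0,-30,0,1],[0,0,-30,0,1],[0,0,-30,0,1],[0,0,-10,0,1],[0,0,0,0,1]]]'
python3 -c "
from vis import *
y=.112;p=np.array([.550,.177])+.084*np.array([-np.sin(y),np.cos(y)]);print(p)
go([*p,.17],y)"
```

```text
time: 23.7
position: [0.4992, -0.2651, 0.0425]
tool_rot: [3.139, 0.078, 0.003]
ft_force: [0.1, -0.4, 0.5]
grip_width: 0.453
grip_force: 0.0
time: 24.12
position: [0.4982, -0.2647, 0.0413]
tool_rot: [3.14, 0.078, 0.001]
ft_force: [-0.7, 0.7, -1.3]
grip_width: 0.169
grip_force: 35.0
time: 24.7
position: [0.4998, -0.2654, 0.1719]
tool_rot: [3.137, 0.078, 0.007]
ft_force: [0.5, -0.6, -2.1]
grip_width: 0.165
grip_force: 35.0
[0.54061166 0.2604737 ]
shift mm [ 6.690e+01 -5.232e+02  4.000e-01] turn -0.062
```

```bash
python3 -m crank '[[[2,-15,0,0,1],[4,-28,0,0,1],[5,-38,0,0,1],[5,-38,0,0,1],[5,-38,0,0,1],[5,-38,0,0,1],[5,-38,0,0,1],[5,-38,0,0,1],[5,-38,0,0,1],[5,-38,0,0,1]]]'
python3 -m crank '[[[5,-38,0,0,1],[5,-38,0,0,1],[5,-38,0,0,1],[4,-35,0,0,1],[2,-20,0,0,1],[1,-7,0,-0.06,1],[0,0,0,0,1],[0,0,0,0,1]]]'
python3 -c "
from vis import *
go([.5406,.2605,.0373],.112)"
```

```text
time: 25.53
position: [0.5243, 0.0866, 0.1663]
tool_rot: [3.14, 0.079, -0.007]
ft_force: [0.5, -0.0, -2.5]
grip_width: 0.171
grip_force: 35.0
time: 26.2
position: [0.538, 0.2612, 0.1665]
tool_rot: [3.136, 0.173, -0.007]
ft_force: [-1.1, -1.5, -2.4]
grip_width: 0.173
grip_force: 35.0
shift mm [  3.    0.9 129.2] turn -0.002
```

```bash
python3 -m crank '[[[1,1,20,0,1],[0,0,25,0,1],[0,0,25,0,1],[0,0,18,0,1],[0,0,13,0,1],[0,0,8,0,1],[0,0,5,0,1],[0,0,3,0,1],[0,0,0,0,1],[0,0,0,0,1]]]'
python3 -c "
from vis import *
go([.5406,.2605,.0373],.112)"
```

```text
time: 27.03
position: [0.5416, 0.2605, 0.0528]
tool_rot: [-3.137, -0.172, -0.002]
ft_force: [-0.2, 0.9, -2.2]
grip_width: 0.173
grip_force: 35.0
shift mm [-1.  -0.1 15.5] turn -0.002
```

```bash
python3 -m crank '[[[0,0,6,0,1],[0,0,4,0,1],[0,0,2,0,1],[0,0,1,0,1],[0,0,1,0,1],[0,0,1,0,1],[0,0,0,0,1],[0,0,0,0,1]]]'; python3 -m crank '[[[0,0,0.7,0,1],[0,0,0,0,1],[0,0,0,0,1],[0,0,0,0,1]]]'
```

```text
time: 27.7
position: [0.5411, 0.2603, 0.0373]
tool_rot: [3.137, 0.172, 0.0]
ft_force: [-1.2, -1.3, 2.6]
grip_width: 0.169
grip_force: 35.0
time: 28.03
position: [0.5411, 0.2603, 0.0373]
tool_rot: [3.136, 0.172, 0.0]
ft_force: [-4.1, -1.8, 6.2]
grip_width: 0.168
grip_force: 35.0
```

```bash
python3 -m crank '[[[0,0,0,0,0.4],[0,0,0,0,0.2],[0,0,0,0,0.2],[0,0,0,0,0.2],[0,0,-10,0,0.2],[0,0,-20,0,0.2],[0,0,-30,0,0.2],[0,0,-35,0,0.2],[0,0,-35,0,0.1],[0,0,0,0,0.1]]]'
python3 -m crank '[[[-30,20,-20,0,0.1],[-20,30,-20,0,0.1],[0,30,-20,0,0.1],[0,30,-20,0,0.1],[0,0,0,0,0.1],[0,0,0,0,0.1]]]'
python3 - <<'E'
from vis import *
wrist('w7')
a=get_image("top")["pixels"][:,:,::-1];b=cv2.imread('pics/w7.png')
cv2.imwrite('pics/f.png',np.vstack([cv2.resize(b[60:280,:],(760,299)),cv2.resize(a[95:195,120:370],(760,298),interpolation=cv2.INTER_CUBIC)]))
E
```

```text
time: 28.87
position: [0.5445, 0.2632, 0.1744]
tool_rot: [-3.133, -0.173, -0.018]
ft_force: [0.4, 0.7, -0.1]
grip_width: 0.438
grip_force: 0.0
time: 29.37
position: [0.5047, 0.1435, 0.2478]
tool_rot: [3.136, 0.165, 0.005]
ft_force: [0.7, 0.7, 0.4]
grip_width: 0.451
grip_force: 0.0
```

View pics/f.png

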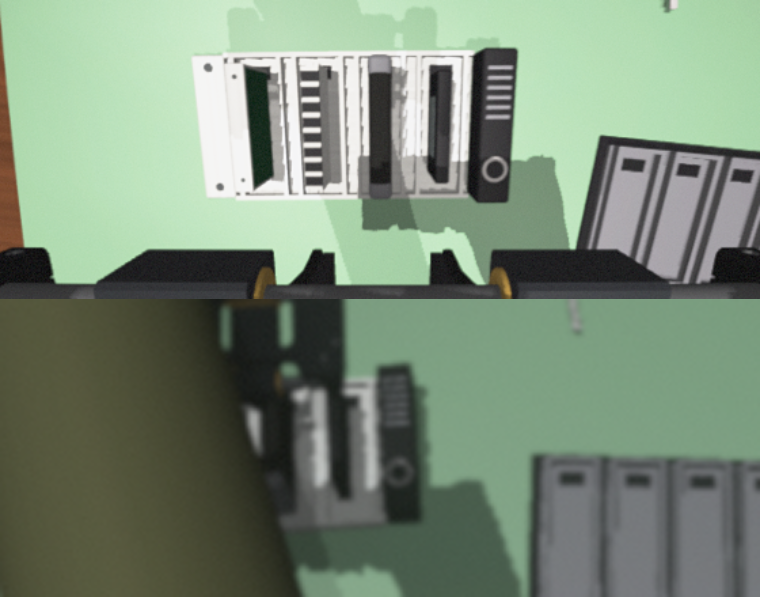

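From the block outward the wrist view shows slim (440), rugged (380), finned (313) and hard disk (240). All four are upright in their bays and the gripper is clear, so I'm handing in.

```bash
python3 -c "
from bench import job
print(job.close_job())"
```

```text
the job is handed in; nothing more can be done
None
```

I moved all four drives into the cage in order from the power block: slim, rugged, finned, hard disk. The last picture shows each upright in its bay and released, and the job is handed in at about 29 s of the 120 s allowed; no verdict came back.

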